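# Sweep the rubber stoppers into the tray's bay

## Task

Sweep the three black rubber stoppers across the pale grey tray with the fingertips until each lies wholly inside the bay, past the two short stub walls. Only push them along the tray floor, do not pick any of them up; the small vial standing in the row with them stays upright where it is, and the jar and the timer beside the tray are not moved.

Things in the scene. Friction and masses are not known exactly. Their poses are not given: they have to be found in the camera images.
- tray: pale grey plastic tray fixed on the worktop, yaw varies; origin on the worktop, axes x, y along its sides. Its floor is 3 mm thick; inside it spans x -120..120, y -170..140 mm; walls 4 mm thick, 18 mm high over the worktop. Three stoppers and a vial start in one row across it (y about -75 to -105 mm, about 55 mm apart along x, any order); the bay is its +y end
- bay (a point): middle of the bay's floor, at tray x 0, y 94.5 mm; same axes. The bay is the tray's +y end, 240 mm along x, 91 mm along y (tray y 49..140 mm). Two stub walls at tray y = 45 mm, 8 mm thick, 18 mm high, with round ends, reach from the side walls to x = -86 and +86 mm; the bay is entered through the 172 mm gap between them
- stopper_a_center (a point): black rubber stopper, a cone frustum 28 mm tall lying wide end down on the tray floor: 42 mm across at the foot, 34 mm at the top, 20 to 42 g. This point is its centre, half-way up; its axes mean nothing (it may lie at any yaw)
- stopper_a: the same stopper as stopper_a_center, given at the middle of its upper face (28 mm above the tray floor), z axis pointing down
- stopper_b_center (a point): black rubber stopper, a cone frustum 28 mm tall lying wide end down on the tray floor: 42 mm across at the foot, 34 mm at the top, 20 to 42 g. This point is its centre, half-way up; its axes mean nothing (it may lie at any yaw)
- stopper_b: the same stopper as stopper_b_center, given at the middle of its upper face (28 mm above the tray floor), z axis pointing down
- stopper_c_center (a point): black rubber stopper, a cone frustum 28 mm tall lying wide end down on the tray floor: 42 mm across at the foot, 34 mm at the top, 20 to 42 g. This point is its centre, half-way up; its axes mean nothing (it may lie at any yaw)
- stopper_c: the same stopper as stopper_c_center, given at the middle of its upper face (28 mm above the tray floor), z axis pointing down
- vial: small standing vial with a screw cap, 22 mm across, 45 mm tall, 22 g, in the row with the stoppers; origin at the centre of its foot, z up. It must be left alone
- jar: flat round jar with a lid, 60 mm across, 41 mm tall, on the worktop just past the bay end of the tray; origin at the centre of its foot. Leave alone
- timer: flat bench timer, 58 x 64 x 21 mm, on the worktop just past the other end of the tray; origin at the centre of its underside. Leave alone
Not all that is in view belongs to the job. What is shaped like the stopper_b but green is not meant.

How it is judged:
By the outcome, as a careful person would: the job done as asked, in the order asked, and still so for the second after the job is handed in, with the robot touching nothing.
It also fails if it takes over 58 s, if anything falls off the work surface, if the arm or the gripper's body presses on something with over 40 N, if the wrist force passes 120 N, or if a joint passes its speed limit or range.

## Robot

A 7-joint arm with a two-finger parallel gripper is mounted at the origin on a cart in front of the work surface, level with it; the furniture and walls round the work are solid. World frame = base frame: x ahead of the robot, y to its left, z up, the work surface at z = 0. Lengths are in m, angles in degrees, forces in N, time in s.
With the tool pointing down it reaches from about 0.375 to 0.925 m from the base axis. Payload 3.1 kg.
Tool frame: the origin (TCP) lies midway between the tips of the shut fingers; the grasp point (between the pads) lies ctrl.hold_point_z behind it (ctrl.hold_point_z is the distance from the TCP to the grasp point, in m); z points along the fingers, x is the direction in which the jaws open and shut, and the axes are right-handed (so a half turn about z gives the same grasp; the last joint's range is limited). The gripper opens to 85 mm and grips with 20 to 120 N. Pads are 22 mm wide; open, the fingers measure 114 mm over their backs; the gripper's body (76 mm by 85 mm) begins 54 mm behind the grasp point. The pads swing forward as they close: fully open they stand 13 mm farther back than shut.
Start: joints at [-80.833, 21.939, 2.515, 91.553, -1.026, 66.532, -2.859], TCP at [0.166, 0.629, 0.231] pointing down, gripper open.
Joint ranges: [-149.38, 149.38], [-23.57, 123.04], [-84.95, 90], [0, 143.3], [-89.99, 269.99], [3.08, 112.72], [-163.45, 163.45]. Speed limits (degrees/s): [159.86, 159.86, 180, 180, 180, 180, 180].

## Interface

Orientations are given as [roll, pitch, yaw] about the fixed x, y, z axes, in that order (R = Rz(yaw) Ry(pitch) Rx(roll)).
In Python, from bench import ctrl gives the robot as it stands.
- The arm moves only by the tool servo_tool, never from a script. Its arguments are lists of equal length, an entry for each row: "xyz": the shift along the tool's x, y, z in m, a list of three; "delta_rot": the turn, a rotation vector about the tool's x, y, z in rad, a list of three; "fingers": the opening, from 0 (shut) to 1 (fully open). A call has 1 to 12 rows; each row is the pose to reach, as a shift and turn from the pose measured when the call began, along the tool's axes at that moment; what a row does not reach only later rows make up. A row lasts 1/8 s, in which the tool goes at most 62.5 mm and 10.7 degrees, less where a joint would pass 70% of its speed; a pose out of reach is approached as far as the arm can. A call with a gripper value outside its range is refused whole. The fingers move at their own pace and stop on an object; the grip force is fixed at half the most. Time passes only in rows, so rows that repeat a pose let the fingers close. It gives the time, the measured TCP pose, the force and the opening at its end, in the units of the state.
- ctrl.read_state(): the state, without advancing time (a new reading comes with each control period).
- ctrl.grab_frame(name): name is "scene" or "side" or "wrist"; returns a dict with "color" (420x560x3 uint8, red, green, blue), "fx", "fy", "cx", "cy" (pixels), "R" (3x3) and "t" (3): a world point X has camera coordinates R X + t; the wrist camera has in their place "tool_from_camera" (4x4, takes a point from camera to tool coordinates, whose origin is the TCP and whose axes are the tool frame's). Camera axes: x right, y down, z forward; pixel columns grow to the right and rows downward; lengths in m; the calibration is good to about 2 mm. The wrist camera is an equidistant fisheye: a pixel r from the principal point sees the ray r / f radians off the axis. A picture is of the moment at which its call begins: read the wrist's pose just before it. There is no depth.
- ctrl.close_job(): hands the job in, once; it reports no verdict.
The state is a dict: "clock": time; "q": joint angles; "joint_velocities": joint speeds; "effort": joint torques, N m; "eef_pos": TCP position; "orientation": TCP orientation; "contact_force": force on the tool from outside, world axes, zero at the start; "wrist_torque": the same for the moment, N m; "grip_width": opening from 0.0 (shut) to 1.0 (fully open).
Only numpy, scipy, OpenCV 4.12 (cv2) and the standard library are available. Lean on these libraries where they do the work, as an engineer would, in place of code of your own. Each camera call takes 0.05 s, during which the arm holds its last target. There are 200 camera calls.

## Working session

There is one attempt and no reset: what is moved stays moved. The work goes in short steps, Python scripts to look and compute and a tool call to move; the robot and the scene stay as the last step left them, time stands still between calls to the robot, and variables do not carry over. Pictures are saved under pics/ and viewed, about 8 in all and at most 12, crops included, and the job is handed in when it is done.

Besides the shell and the picture viewer there is one more tool, called after "Call:" in YAML: its name, and indented under it one key for each argument. servo_tool: Moves the arm, as the interface text tells. Its arguments: {"type":"object","properties":{"xyz":{"type":"array","items":{"type":"array","items":{"type":"number"}}},"delta_rot":{"type":"array","items":{"type":"array","items":{"type":"number"}}},"fingers":{"type":"array","items":{"type":"number"}}},"required":["xyz","delta_rot","fingers"]}

```bash
mkdir -p pics; ls
cat > h.py <<'E'
from bench import ctrl
import numpy as np, cv2
def save(n,f): cv2.imwrite(f'pics/{n}.png',cv2.cvtColor(f['color'],cv2.COLOR_RGB2BGR))
def ray(f,u,v,z):
    R=np.array(f['R']);t=np.array(f['t'])
    d=R.T@np.array([(u-f['cx'])/f['fx'],(v-f['cy'])/f['fy'],1]);c=-R.T@t
    return c+d*(z-c[2])/d[2]
def proj(f,X):
    p=np.array(f['R'])@np.array(X)+np.array(f['t']); return p[0]/p[2]*f['fx']+f['cx'],p[1]/p[2]*f['fy']+f['cy']
E
python3 - <<'E'
from h import *
s=ctrl.read_state();print(s, ctrl.hold_point_z)
a=ctrl.grab_frame('scene');b=ctrl.grab_frame('side')
save('s0',a);save('d0',b)
for f in(a,b):print(-np.array(f['R']).T@f['t'],f['fx'])
import pickle;pickle.dump((a,b),open('f0.pkl','wb'))
E
```

```text
pics
{'clock': 0.0, 'q': array([-80.83283006,  21.99159902,   2.51235244,  91.65149251,
        -1.02576609,  66.5319002 ,  -2.85862024]), 'joint_velocities': array([-0.01110188,  0.02226361, -0.01917497, -0.16285341, -0.04767847,
        0.12425768, -0.08693721]), 'effort': array([ 1.69183886e-04, -4.33458030e+01,  1.02418877e+00, -2.49516392e+01,
        1.04133430e-02,  1.13266325e-02, -1.64066371e-06]), 'eef_pos': array([0.16548754, 0.62758229, 0.22987187]), 'orientation': array([1.79991671e+02, 1.52264178e-01, 7.52333987e+01]), 'contact_force': array([0.23733018, 0.24710502, 0.16872509]), 'wrist_torque': array([ 0.01381287, -0.0289857 ,  0.04411294]), 'grip_width': 0.999672558302963} 0.0187
[-0.40373797 -0.59277124  0.55874447] 534.9977337070654
[ 0.14626619 -0.59585346  0.67017558] 401.101038925375
```

View pics/s0.png

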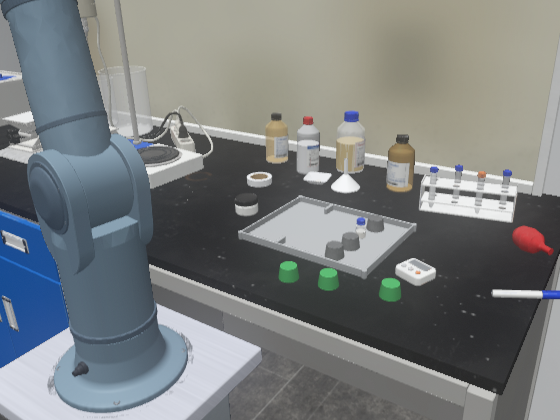

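View pics/d0.png

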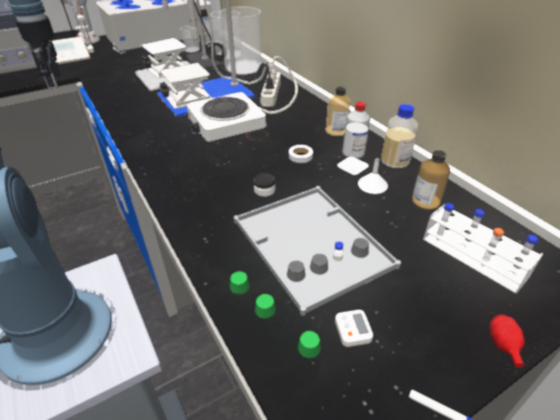

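The three dark stoppers sit in the tray in the side view at (297,271), (319,264) and (361,248), with the vial at (338,250). The green lookalikes at (239,282), (265,306) and (310,344) are outside the tray, so they aren't meant. Next I'll measure and enlarge a crop.

Run:
```python
from h import *
import pickle;a,b=pickle.load(open('f0.pkl','rb'))
im=b['color'];g=im.max(2)
# tray mask in side view
tray=np.uint8((g>120)&(im.max(2).astype(int)-im.min(2)<25));
tray=cv2.morphologyEx(tray,cv2.MORPH_CLOSE,np.ones((3,3)))
n,l,st,c=cv2.connectedComponentsWithStats(tray);k=l[230,310];
m=np.uint8(l==k);cs=max(cv2.findContours(m,0,2)[0],key=cv2.contourArea)
q=cv2.approxPolyDP(cv2.convexHull(cs),8,True)[:,0];print(q)
for p in q: print('corner',p,ray(b,*p,0.018)[:2])
hull=np.zeros_like(m);cv2.fillConvexPoly(hull,cv2.convexHull(cs),1)
hull=cv2.erode(hull,np.ones((9,9)))
d=np.uint8((g<110)&(hull>0))
n,l,st,c=cv2.connectedComponentsWithStats(d)
for i in range(1,n):
  if st[i,4]>60: print(st[i],c[i],ray(b,*c[i],0.017)[:2])
cv2.imwrite('pics/c0.png',cv2.resize(cv2.cvtColor(im[180:315,225:410],cv2.COLOR_RGB2BGR),None,fx=4,fy=4,interpolation=2))
```

```text
[[319 186]
 [400 263]
 [301 311]
 [234 216]]
corner [319 186] [0.683326   0.10326451]
corner [400 263] [ 0.6707473  -0.21821619]
corner [301 311] [ 0.41857848 -0.21057763]
corner [234 216] [0.43157515 0.11219247]
[352 245  16  12 130] [359.56923077 250.98461538] [ 0.62009264 -0.14359981]
[311 262  16  12 126] [318.74603175 267.9047619 ] [ 0.51268738 -0.13703295]
[288 270  17  11 140] [295.87857143 275.05714286] [ 0.45977404 -0.12821898]
```

View pics/c0.png

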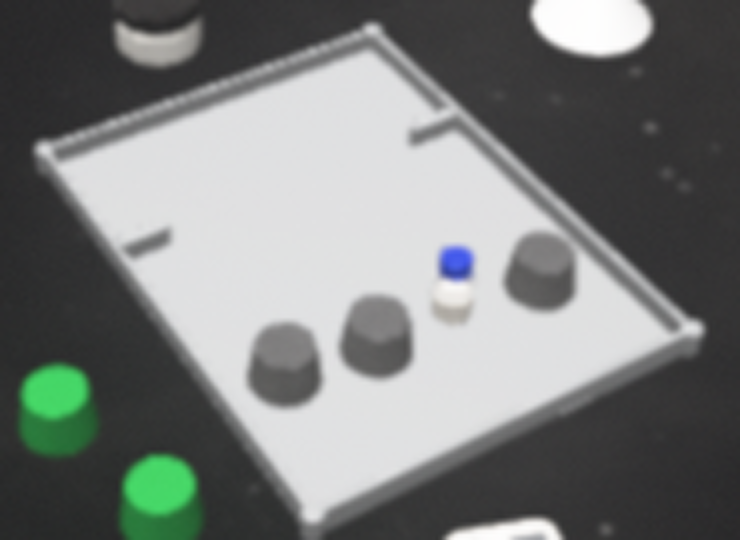

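The crop shows the three black stoppers, with top centres at (287,343), (378,318) and (543,253). The vial foot is at (452,313), the rim corners are at (45,150), (373,30), (692,330) and (312,520), and the bay is at the upper left.

Run:
```python
from h import *
import pickle;a,b=pickle.load(open('f0.pkl','rb'))
P=lambda x,y,z:ray(b,225+(x+.5)/4-.5,180+(y+.5)/4-.5,z)[:2]
# tray corners (+y left side: robot +y) local coords: tray y ~ world y
W=np.array([P(45,147,.018),P(373,28,.018),P(694,328,.018),P(313,517,.018)])
L=np.array([[-.122,.142],[.122,.142],[.122,-.172],[-.122,-.172]])
Lc=L-L.mean(0);Wc=W-W.mean(0);U,S,V=np.linalg.svd(Lc.T@Wc);R=(U@V).T
o=W.mean(0)-R@L.mean(0);yaw=np.degrees(np.arctan2(R[1,0],R[0,0]))
print('tray',o,yaw,'resid',(W-(L@R.T+o))*1e3)
for n,p,z in [('A',(287,343),.031),('B',(378,318),.031),('C',(543,253),.031),('vialcap',(457,255),.048),('vialfoot',(452,315),.003)]:
  w=P(*p,z);print(n,w,'tray',(R.T@(w-o))*1e3)
np.savez('tray.npz',R=R,o=o)
```

```text
tray [ 0.55255564 -0.03761759] -1.5702067457373658 resid [[ 0.43077653  0.78858205]
 [ 0.69528046  1.56167339]
 [ 0.33707607 -0.22377463]
 [-1.46313306 -2.12648081]]
A [ 0.4684561  -0.11625466] tray [-81.91315588 -80.912029  ]
B [ 0.52005991 -0.12673871] tray [-30.04144498 -89.97810241]
C [ 0.62776631 -0.13458958] tray [ 77.83964542 -94.87467069]
vialcap [ 0.57398139 -0.12353133] tray [ 23.77190132 -85.29437335]
vialfoot [ 0.57329337 -0.12607212] tray [ 23.15376683 -87.85306767]
```

Run:
```python
from h import *
import pickle;a,b=pickle.load(open('f0.pkl','rb'))
for p in [(235,85),(228,130),(192,120),(265,110),(185,105),(160,98),(264,190)]: print(p,ray(b,*p,0.03)[:2])
T=np.load('tray.npz');R=T['R'];o=T['o']
s=ctrl.read_state()
from scipy.spatial.transform import Rotation as Ro
M=Ro.from_euler('xyz',s['orientation'],degrees=True).as_matrix()
tgt=M.T@(np.r_[.43,.28,.2]-s['eef_pos']);print('via',tgt)
w=R@[-.082,-.137]+o
print(w,'A-behind in tool',M.T@(np.r_[w,.12]-s['eef_pos']))
D=Ro.from_matrix(M).inv()*Ro.from_euler('xyz',[180,0,-1.57],degrees=True);print(D.as_rotvec())
```

```text
(235, 85) [0.77825916 0.81211904]
(228, 130) [0.59826553 0.49644222]
(192, 120) [0.52397812 0.62475618]
(265, 110) [0.77144311 0.55795193]
(185, 105) [0.54529099 0.74758695]
(160, 98) [0.48693751 0.85434977]
(264, 190) [0.53999274 0.15218477]
via [-0.26872995  0.34437457  0.03069182]
[ 0.46683238 -0.17231919] A-behind in tool [-0.69653408  0.49525237  0.11173991]
[0.00172625 0.00193671 1.34050651]
```

Call:
servo_tool:
  xyz:
    - [-0.05,0.065,0.0]
    - [-0.09,0.13,0.0]
    - [-0.14,0.19,0.0]
    - [-0.18,0.25,0.0]
    - [-0.23,0.3,0.0]
    - [-0.27,0.345,0.0]
    - [-0.33,0.37,0.0]
    - [-0.39,0.39,0.0]
    - [-0.45,0.41,0.0]
    - [-0.51,0.43,0.0]
    - [-0.57,0.45,0.0]
    - [-0.63,0.475,0.03]
  delta_rot:
    - [0,0,0.1]
    - [0,0,0.22]
    - [0,0,0.34]
    - [0,0,0.46]
    - [0,0,0.58]
    - [0,0,0.7]
    - [0,0,0.82]
    - [0,0,0.94]
    - [0,0,1.06]
    - [0,0,1.16]
    - [0,0,1.26]
    - [0,0,1.34]
  fingers: [0.25,0.25,0.25,0.25,0.25,0.25,0.25,0.25,0.25,0.25,0.25,0.25]

```text
clock: 1.6
eef_pos: [0.4573, -0.0364, 0.218]
orientation: [180.0, -0.1, -1.7]
contact_force: [0.9, 0.8, -0.6]
grip_width: 0.248
```

```bash
cat >> h.py <<'E'
from scipy.spatial.transform import Rotation as Ro
T=np.load('tray.npz');TR=T['R'];To=T['o']
def rep(*pts):
    s=ctrl.read_state();M=Ro.from_euler('xyz',s['orientation'],degrees=True).as_matrix()
    print('t',s['clock'],'tcp tray',(TR.T@(s['eef_pos'][:2]-To)*1e3).round(1),s['eef_pos'].round(4),s['orientation'].round(2),'g',s['grip_width'],'F',s['contact_force'].round(1))
    for x,y,z in pts: print((x,y,z),(M.T@(np.r_[TR@[x/1e3,y/1e3]+To,z/1e3]-s['eef_pos'])).round(4))
    print('rot',(Ro.from_matrix(M).inv()*Ro.from_euler('xyz',[180,0,-1.57],degrees=True)).as_rotvec().round(3))
E
python3 - <<'E'
from h import *
rep((-82,-137,60),(-82,-137,8))
E
```

```text
t 1.6 tcp tray [-95.2  -1.4] [ 0.4573 -0.0364  0.218 ] [ 1.7996e+02 -1.5000e-01 -1.6900e+00] g 0.24824822279624106 F [ 0.9  0.8 -0.6]
(-82, -137, 60) [0.0131 0.1354 0.1581]
(-82, -137, 8) [0.013  0.1354 0.2101]
rot [ 0.001 -0.003 -0.002]
```

Call:
servo_tool:
  xyz:
    - [0.005,0.045,0.0]
    - [0.01,0.09,0.03]
    - [0.013,0.135,0.07]
    - [0.013,0.136,0.12]
    - [0.013,0.136,0.16]
    - [0.013,0.136,0.165]
    - [0.013,0.136,0.165]
  delta_rot:
    - [0,0,0]
    - [0,0,0]
    - [0,0,0]
    - [0,0,0]
    - [0,0,0]
    - [0,0,0]
    - [0,0,0]
  fingers: [0.25,0.25,0.25,0.25,0.25,0.25,0.25]

```text
clock: 2.48
eef_pos: [0.467, -0.173, 0.0536]
orientation: [179.9, -0.2, -1.7]
contact_force: [0.7, 0.0, 1.3]
grip_width: 0.249
```

Run:
```python
from h import *
rep((-82,-137,8),(-82,-137,8))
f=ctrl.grab_frame('wrist');save('w1',f);b=ctrl.grab_frame('side')
i1=cv2.cvtColor(f['color'],4); i2=cv2.resize(cv2.cvtColor(b['color'][180:320,225:410],4),(555,420),interpolation=2)
cv2.imwrite('pics/m1.png',cv2.resize(np.hstack([i1,i2]),None,fx=.71,fy=.71))
```

```text
t 2.475 tcp tray [ -81.8 -137.7] [ 0.467  -0.173   0.0536] [ 1.7994e+02 -1.6000e-01 -1.6800e+00] g 0.24904235137254754 F [0.7 0.  1.3]
(-82, -137, 8) [-0.0004 -0.0007  0.0456]
(-82, -137, 8) [-0.0004 -0.0007  0.0456]
rot [ 0.001 -0.003 -0.002]
```

View pics/m1.png

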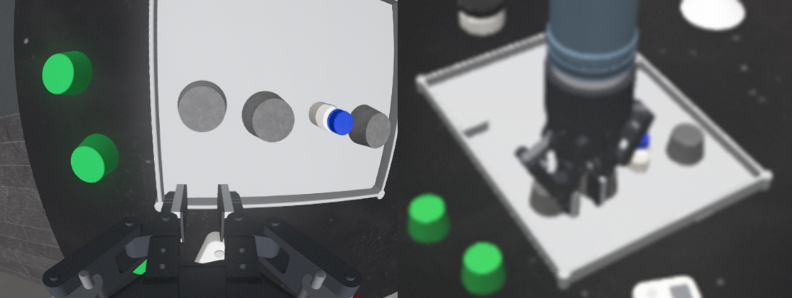

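Run:
```python
from h import *
b=ctrl.grab_frame('side')
s=ctrl.read_state();M=Ro.from_euler('xyz',s['orientation'],degrees=True).as_matrix()
R=np.array(b['R']);c=-R.T@b['t']
for n,p in dict(kl=(519,155),kl2=(536,172),kr=(622,135),kr2=(630,153),tipl=(575,215),tipr=(603,205)).items():
  u=225+(p[0]-397.6)/2.13;v=180+p[1]/2.13
  d=R.T@[(u-b['cx'])/b['fx'],(v-b['cy'])/b['fy'],1]
  cc=M.T@(c-s['eef_pos']);dd=M.T@d;print(n,(cc-dd*cc[1]/dd[1])*1e3)
cv2.imwrite('pics/k1.png',cv2.resize(cv2.cvtColor(b['color'][200:290,270:360],4),None,fx=6,fy=6,interpolation=2))
```

```text
kl [-6.75561052e+01  5.55111512e-14 -1.00533328e+02]
kl2 [-5.11465920e+01 -5.55111512e-14 -7.08630111e+01]
kr [ 38.49767166   0.         -70.64392128]
kr2 [ 49.77568239   0.         -41.5157086 ]
tipl [-8.52894293  0.         11.70424795]
tipr [23.33845794  0.         16.14036099]
```

View pics/k1.png

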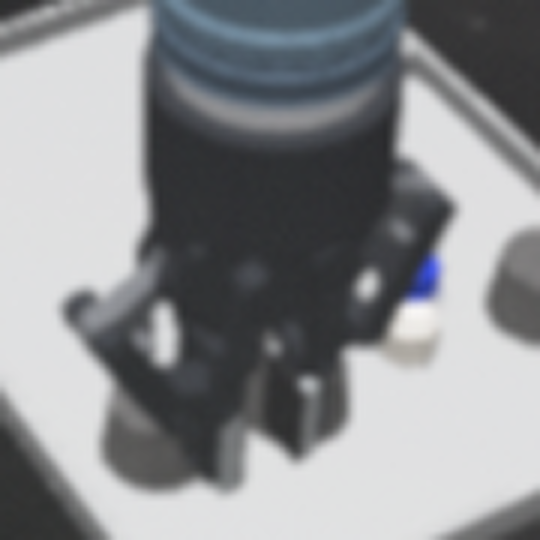

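The left finger linkage's elbow measures about 100 mm above the TCP, so it clears the vial. Now to descend behind A and push it.

Call:
servo_tool:
  xyz:
    - [0,0,0.022]
    - [0,0,0.044]
    - [0,0,0.044]
    - [0,-0.012,0.044]
    - [0,-0.024,0.044]
    - [0,-0.033,0.044]
    - [0.003,-0.045,0.044]
    - [0.007,-0.057,0.044]
    - [0.011,-0.069,0.044]
    - [0.015,-0.081,0.044]
    - [0.019,-0.093,0.044]
    - [0.023,-0.105,0.044]
  delta_rot:
    - [0,0,0]
    - [0,0,0]
    - [0,0,0]
    - [0,0,0]
    - [0,0,0]
    - [0,0,0]
    - [0,0,0]
    - [0,0,0]
    - [0,0,0]
    - [0,0,0]
    - [0,0,0]
    - [0,0,0]
  fingers: [0.25,0.25,0.25,0.25,0.25,0.25,0.25,0.25,0.25,0.25,0.25,0.25]

```text
clock: 4.12
eef_pos: [0.4951, -0.0681, 0.011]
orientation: [179.9, -0.4, -1.7]
contact_force: [-0.8, -0.5, 0.8]
grip_width: 0.25
```

Run:
```python
from h import *
rep((-55,-12,10),(-55,66,10))
f=ctrl.grab_frame('wrist');b=ctrl.grab_frame('side')
i1=cv2.cvtColor(f['color'],4); i2=cv2.resize(cv2.cvtColor(b['color'][180:320,225:410],4),(555,420),interpolation=2)
cv2.imwrite('pics/m2.png',cv2.resize(np.hstack([i1,i2]),None,fx=.71,fy=.71))
```

```text
t 4.125 tcp tray [-56.6 -32. ] [ 0.4951 -0.0681  0.011 ] [179.95  -0.37  -1.67] g 0.25030766499655055 F [-0.8 -0.5  0.8]
(-55, -12, 10) [ 0.0015 -0.02    0.001 ]
(-55, 66, 10) [ 0.0014 -0.098   0.0009]
rot [ 0.001 -0.006 -0.002]
```

View pics/m2.png

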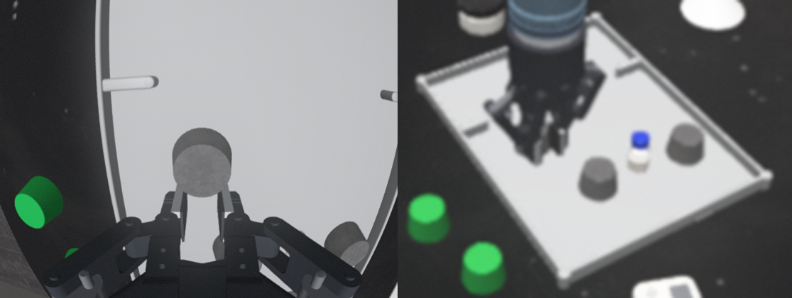

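The wrist view shows A held centrally between the fingertips at (202,165) and inside the stub end at (157,82). Pushing on into the bay, then retreating upward.

Call:
servo_tool:
  xyz:
    - [0.002,-0.013,0.001]
    - [0.003,-0.026,0.001]
    - [0.003,-0.039,0.001]
    - [0.003,-0.052,0.001]
    - [0.003,-0.065,0.001]
    - [0.003,-0.078,0.001]
    - [0.003,-0.09,0.001]
    - [0.003,-0.096,0.001]
    - [0.003,-0.099,0.001]
    - [0.003,-0.09,0.001]
    - [0.003,-0.08,-0.02]
    - [0.003,-0.07,-0.06]
  delta_rot:
    - [0,0,0]
    - [0,0,0]
    - [0,0,0]
    - [0,0,0]
    - [0,0,0]
    - [0,0,0]
    - [0,0,0]
    - [0,0,0]
    - [0,0,0]
    - [0,0,0]
    - [0,0,0]
    - [0,0,0]
  fingers: [0.25,0.25,0.25,0.25,0.25,0.25,0.25,0.25,0.25,0.25,0.25,0.25]

```text
clock: 5.72
eef_pos: [0.4982, 0.0015, 0.0703]
orientation: [179.9, -0.2, -1.6]
contact_force: [0.7, -0.6, 0.2]
grip_width: 0.254
```

Run:
```python
from h import *
rep((-30,-147,100),(78,-150,100))
```

```text
t 5.725 tcp tray [-55.4  37.6] [0.4982 0.0015 0.0703] [ 1.7991e+02 -1.6000e-01 -1.5900e+00] g 0.25400245561675194 F [ 0.7 -0.6  0.2]
(-30, -147, 100) [ 0.0256  0.1847 -0.0293]
(78, -150, 100) [ 0.1336  0.1876 -0.029 ]
rot [ 0.002 -0.003 -0.   ]
```

Call:
servo_tool:
  xyz:
    - [0.01,0.01,-0.03]
    - [0.03,0.035,-0.05]
    - [0.055,0.075,-0.05]
    - [0.08,0.115,-0.05]
    - [0.105,0.155,-0.05]
    - [0.134,0.186,-0.05]
    - [0.134,0.186,-0.03]
    - [0.134,0.186,0.0]
    - [0.134,0.186,0.0]
  delta_rot:
    - [0,0,0]
    - [0,0,0]
    - [0,0,0]
    - [0,0,0]
    - [0,0,0]
    - [0,0,0]
    - [0,0,0]
    - [0,0,0]
    - [0,0,0]
  fingers: [0.25,0.25,0.25,0.25,0.25,0.25,0.25,0.25,0.25]

```text
clock: 6.85
eef_pos: [0.6231, -0.1868, 0.0672]
orientation: [-180.0, 0.3, -1.6]
contact_force: [-0.5, 0.1, 0.2]
grip_width: 0.252
```

Run:
```python
from h import *
rep((78,-148,10),(55,-20,10),(55,68,10))
f=ctrl.grab_frame('wrist');b=ctrl.grab_frame('side')
i1=cv2.cvtColor(f['color'],4); i2=cv2.resize(cv2.cvtColor(b['color'][180:320,225:410],4),(555,420),interpolation=2)
cv2.imwrite('pics/m3.png',cv2.resize(np.hstack([i1,i2]),None,fx=.71,fy=.71))
```

```text
t 6.85 tcp tray [  74.6 -147.2] [ 0.6231 -0.1868  0.0672] [-179.96    0.31   -1.61] g 0.2519730172757384 F [-0.5  0.1  0.2]
(78, -148, 10) [0.0037 0.0008 0.0572]
(55, -20, 10) [-0.0194 -0.1271  0.0574]
(55, 68, 10) [-0.0195 -0.2151  0.0575]
rot [-0.001  0.005 -0.001]
```

View pics/m3.png

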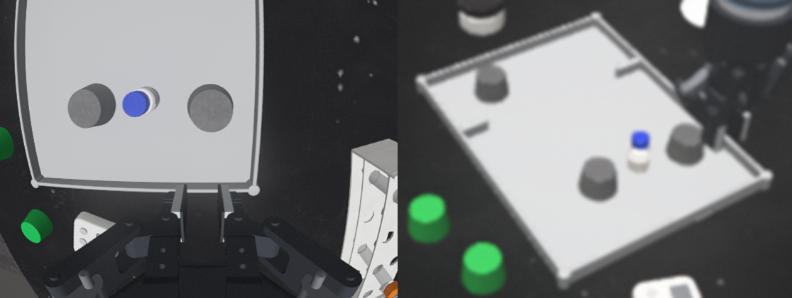

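Run:
```python
from h import *
import pickle;a,b=pickle.load(open('f0.pkl','rb'))
for p in [(427,246),(425,240),(432,210),(520,287)]: print(p,ray(b,*p,0.0)[:2],ray(b,*p,0.06)[:2])
for p in [(421,208),(423,180),(513,216)]: print(p,ray(a,*p,0.0)[:2],ray(a,*p,0.06)[:2])
```

```text
(427, 246) [ 0.7765182  -0.20126583] [ 0.72009251 -0.23659278]
(425, 240) [ 0.78754805 -0.18460784] [ 0.73013487 -0.22142616]
(432, 210) [ 0.88572584 -0.11529865] [ 0.81952292 -0.15832213]
(520, 287) [ 0.85084472 -0.38834978] [ 0.78776467 -0.40692733]
(421, 208) [ 0.80553806 -0.18019146] [ 0.67568163 -0.22449576]
(423, 180) [ 0.9946712  -0.11428357] [ 0.84450497 -0.1656653 ]
(513, 216) [ 0.87380138 -0.38677768] [ 0.73661459 -0.40889802]
```

A now sits in the bay at (491,80), and C is lined up ahead of the fingers at wrist (211,107). The rack starts about 9 cm beyond the elbow. Next I'll push C.

Call:
servo_tool:
  xyz:
    - [0.002,0,0.025]
    - [0.002,0,0.05]
    - [0.002,0,0.057]
    - [0.002,-0.01,0.057]
    - [0.002,-0.02,0.057]
    - [0.002,-0.03,0.057]
    - [-0.001,-0.042,0.057]
    - [-0.004,-0.054,0.057]
    - [-0.008,-0.066,0.057]
    - [-0.012,-0.078,0.057]
    - [-0.016,-0.09,0.057]
    - [-0.02,-0.102,0.057]
  delta_rot:
    - [0,0,0]
    - [0,0,0]
    - [0,0,0]
    - [0,0,0]
    - [0,0,0]
    - [0,0,0]
    - [0,0,0]
    - [0,0,0]
    - [0,0,0]
    - [0,0,0]
    - [0,0,0]
    - [0,0,0]
  fingers: [0.25,0.25,0.25,0.25,0.25,0.25,0.25,0.25,0.25,0.25,0.25,0.25]

```text
clock: 8.45
eef_pos: [0.6089, -0.0849, 0.0136]
orientation: [179.9, -0.1, -1.6]
contact_force: [0.7, -1.0, 0.9]
grip_width: 0.247
```

Run:
```python
from h import *
rep((53,-12,10),(53,68,10))
f=ctrl.grab_frame('wrist');b=ctrl.grab_frame('side')
i1=cv2.cvtColor(f['color'],4); i2=cv2.resize(cv2.cvtColor(b['color'][180:320,225:410],4),(555,420),interpolation=2)
cv2.imwrite('pics/m4.png',cv2.resize(np.hstack([i1,i2]),None,fx=.71,fy=.71))
```

```text
t 8.45 tcp tray [ 57.6 -45.7] [ 0.6089 -0.0849  0.0136] [ 1.7992e+02 -9.0000e-02 -1.6100e+00] g 0.24738503979143686 F [ 0.7 -1.   0.9]
(53, -12, 10) [-0.0046 -0.0337  0.0036]
(53, 68, 10) [-0.0047 -0.1137  0.0035]
rot [ 0.001 -0.002 -0.001]
```

View pics/m4.png

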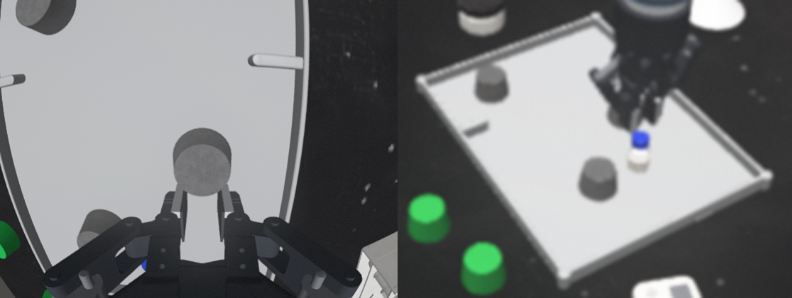

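C is held between the fingertips at wrist (202,165), and the vial is upright and hasn't moved at side (640,150). Continuing into the bay.

Call:
servo_tool:
  xyz:
    - [-0.002,-0.014,0.003]
    - [-0.004,-0.028,0.003]
    - [-0.005,-0.042,0.003]
    - [-0.005,-0.056,0.003]
    - [-0.005,-0.07,0.003]
    - [-0.005,-0.084,0.003]
    - [-0.005,-0.098,0.003]
    - [-0.005,-0.109,0.003]
    - [-0.005,-0.114,0.003]
    - [-0.005,-0.105,0.0]
    - [-0.005,-0.095,-0.03]
    - [-0.005,-0.085,-0.08]
  delta_rot:
    - [0,0,0]
    - [0,0,0]
    - [0,0,0]
    - [0,0,0]
    - [0,0,0]
    - [0,0,0]
    - [0,0,0]
    - [0,0,0]
    - [0,0,0]
    - [0,0,0]
    - [0,0,0]
    - [0,0,0]
  fingers: [0.25,0.25,0.25,0.25,0.25,0.25,0.25,0.25,0.25,0.25,0.25,0.25]

```text
clock: 10.05
eef_pos: [0.6035, 0.0003, 0.0924]
orientation: [179.9, 0.3, -1.6]
contact_force: [1.5, 1.6, 0.6]
grip_width: 0.252
```

Run:
```python
from h import *
rep((-31,-144,110),(-31,-144,10))
```

```text
t 10.05 tcp tray [49.9 39.3] [6.035e-01 3.000e-04 9.240e-02] [179.95   0.26  -1.57] g 0.25181033895518096 F [1.5 1.6 0.6]
(-31, -144, 110) [-0.081   0.1833 -0.017 ]
(-31, -144, 10) [-0.0805  0.1832  0.083 ]
rot [0.001 0.005 0.   ]
```

Call:
servo_tool:
  xyz:
    - [-0.02,0.02,-0.02]
    - [-0.045,0.06,-0.03]
    - [-0.07,0.1,-0.03]
    - [-0.081,0.145,-0.03]
    - [-0.081,0.183,-0.03]
    - [-0.081,0.183,0.0]
    - [-0.081,0.183,0.03]
    - [-0.081,0.183,0.03]
  delta_rot:
    - [0,0,0]
    - [0,0,0]
    - [0,0,0]
    - [0,0,0]
    - [0,0,0]
    - [0,0,0]
    - [0,0,0]
    - [0,0,0]
  fingers: [0.25,0.25,0.25,0.25,0.25,0.25,0.25,0.25]

```text
clock: 11.05
eef_pos: [0.5144, -0.1814, 0.0613]
orientation: [180.0, 0.6, -1.7]
contact_force: [0.1, 0.6, 0.5]
grip_width: 0.249
```

Run:
```python
from h import *
rep((-31,-144,10),(0,-12,10),(0,68,10))
f=ctrl.grab_frame('wrist');b=ctrl.grab_frame('side')
i1=cv2.cvtColor(f['color'],4); i2=cv2.resize(cv2.cvtColor(b['color'][180:320,225:410],4),(555,420),interpolation=2)
cv2.imwrite('pics/m5.png',cv2.resize(np.hstack([i1,i2]),None,fx=.71,fy=.71))
```

```text
t 11.05 tcp tray [ -34.3 -144.8] [ 0.5144 -0.1814  0.0613] [179.96   0.56  -1.73] g 0.24895834436305994 F [0.1 0.6 0.5]
(-31, -144, 10) [ 0.0038 -0.0009  0.0512]
(0, -12, 10) [ 0.0344 -0.1329  0.0508]
(0, 68, 10) [ 0.0342 -0.2129  0.0508]
rot [ 0.001  0.01  -0.003]
```

View pics/m5.png

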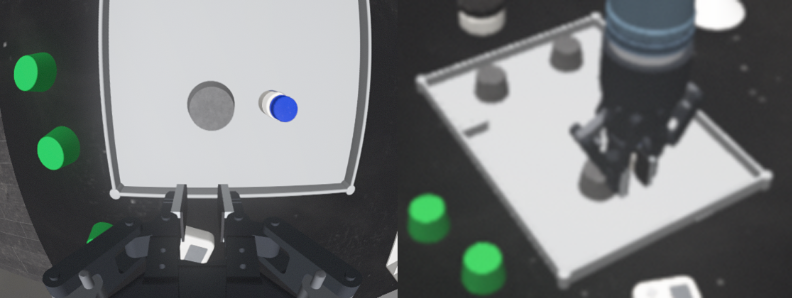

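B is just ahead at wrist (211,105), with the vial at (278,105). A and C both appear in the bay, at side (491,80) and (567,52). I'll push B straight past the vial first, then towards the middle.

Call:
servo_tool:
  xyz:
    - [0.004,0,0.025]
    - [0.004,0,0.048]
    - [0.004,0,0.05]
    - [0.004,-0.01,0.051]
    - [0.004,-0.02,0.051]
    - [0.004,-0.03,0.051]
    - [0.004,-0.042,0.051]
    - [0.004,-0.054,0.051]
    - [0.004,-0.066,0.051]
    - [0.004,-0.078,0.051]
    - [0.004,-0.09,0.051]
    - [0.005,-0.102,0.051]
  delta_rot:
    - [0,0,0]
    - [0,0,0]
    - [0,0,0]
    - [0,0,0]
    - [0,0,0]
    - [0,0,0]
    - [0,0,0]
    - [0,0,0]
    - [0,0,0]
    - [0,0,0]
    - [0,0,0]
    - [0,0,0]
  fingers: [0.25,0.25,0.25,0.25,0.25,0.25,0.25,0.25,0.25,0.25,0.25,0.25]

```text
clock: 12.65
eef_pos: [0.5248, -0.0795, 0.0125]
orientation: [179.9, 0.2, -1.7]
contact_force: [-0.3, -0.1, 2.4]
grip_width: 0.251
```

Run:
```python
from h import *
rep((0,28,10),(0,68,10))
f=ctrl.grab_frame('wrist');b=ctrl.grab_frame('side')
i1=cv2.cvtColor(f['color'],4); i2=cv2.resize(cv2.cvtColor(b['color'][180:320,225:410],4),(555,420),interpolation=2)
cv2.imwrite('pics/m6.png',cv2.resize(np.hstack([i1,i2]),None,fx=.71,fy=.71))
```

```text
t 12.65 tcp tray [-26.6 -42.6] [ 0.5248 -0.0795  0.0125] [179.89   0.25  -1.68] g 0.25093325349802736 F [-0.3 -0.1  2.4]
(0, 28, 10) [ 0.0264 -0.0707  0.0022]
(0, 68, 10) [ 0.0264 -0.1107  0.0021]
rot [ 0.002  0.004 -0.002]
```

View pics/m6.png

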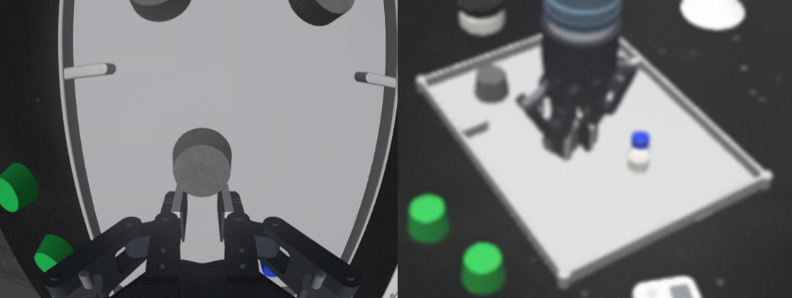

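B is held between the fingertips at wrist (202,165), the vial is upright at side (640,150), and the gap between A and C lies ahead. This is the last push.

Call:
servo_tool:
  xyz:
    - [0.004,-0.013,0.002]
    - [0.008,-0.026,0.002]
    - [0.013,-0.039,0.002]
    - [0.018,-0.052,0.002]
    - [0.023,-0.065,0.002]
    - [0.025,-0.078,0.002]
    - [0.025,-0.091,0.002]
    - [0.025,-0.103,0.002]
    - [0.025,-0.109,0.002]
    - [0.025,-0.1,0.0]
    - [0.025,-0.09,-0.04]
    - [0.025,-0.07,-0.09]
  delta_rot:
    - [0,0,0]
    - [0,0,0]
    - [0,0,0]
    - [0,0,0]
    - [0,0,0]
    - [0,0,0]
    - [0,0,0]
    - [0,0,0]
    - [0,0,0]
    - [0,0,0]
    - [0,0,0]
    - [0,0,0]
  fingers: [0.25,0.25,0.25,0.25,0.25,0.25,0.25,0.25,0.25,0.25,0.25,0.25]

```text
clock: 14.25
eef_pos: [0.551, -0.0089, 0.102]
orientation: [179.9, 0.5, -1.5]
contact_force: [0.6, 1.0, 0.3]
grip_width: 0.252
```

Call:
servo_tool:
  xyz:
    - [0,0.03,-0.04]
    - [0,0.07,-0.08]
    - [0,0.11,-0.12]
    - [0,0.14,-0.15]
    - [0,0.14,-0.15]
  delta_rot:
    - [0,0,0]
    - [0,0,0]
    - [0,0,0]
    - [0,0,0]
    - [0,0,0]
  fingers: [0.25,0.25,0.25,0.25,0.25]

```text
clock: 14.88
eef_pos: [0.5486, -0.155, 0.2554]
orientation: [179.8, 0.1, -2.0]
contact_force: [-0.2, -0.1, -0.2]
grip_width: 0.25
```

Run:
```python
from h import *
rep()
b=ctrl.grab_frame('side');a=ctrl.grab_frame('scene')
i1=cv2.resize(cv2.cvtColor(a['color'][180:320,225:430],4),(615,420),interpolation=2); i2=cv2.resize(cv2.cvtColor(b['color'][165:325,225:410],4),(740,640),interpolation=2)
cv2.imwrite('pics/m7.png',i2[:600])
im=b['color'];g=im.max(2)
d=np.uint8(g<125);d[:195]=0
poly=np.array([np.array(ray_) for ray_ in [proj(b,np.r_[TR@q+To,.003]) for q in ([-.115,.05],[.115,.05],[.115,.13],[-.115,.13])]])
m=np.zeros_like(d);cv2.fillConvexPoly(m,poly.astype(np.int32),1);m=cv2.dilate(m,np.ones((5,5)))
n,l,st,c=cv2.connectedComponentsWithStats(d&m)
for i in range(1,n):
  if st[i,4]>50:
    w=ray(b,*c[i],.015)[:2];print(st[i],c[i],TR.T@(w-To)*1e3)
```

```text
t 14.875 tcp tray [  -0.7 -117.4] [ 0.5486 -0.155   0.2554] [ 1.7984e+02  1.0000e-01 -2.0200e+00] g 0.24980453243755102 F [-0.2 -0.1 -0.2]
rot [ 0.003  0.002 -0.008]
[297 202  14  11 126] [303.76190476 207.27777778] [45.00422045 91.38659047]
[280 209  14  12 130] [286.53846154 214.72307692] [-7.75745419 88.21951237]
[262 216  15  12 142] [268.73943662 221.62676056] [-58.61701616  87.64744832]
```

View pics/m7.png

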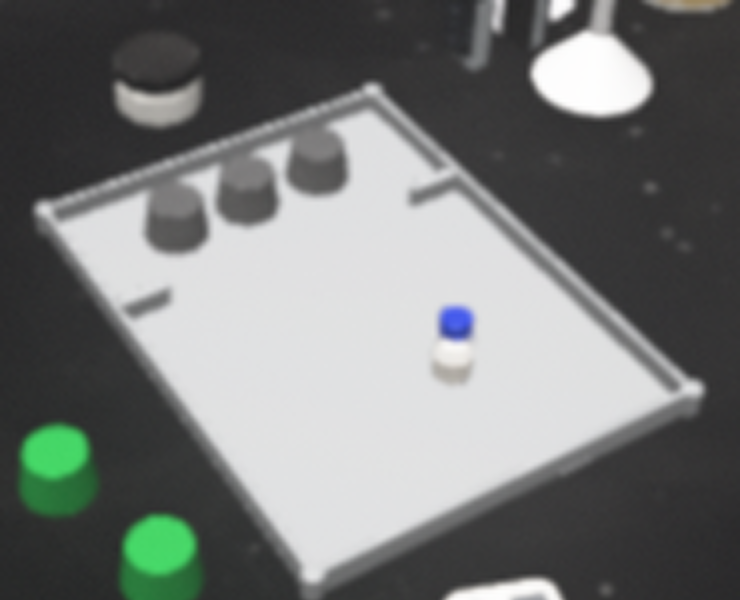

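All three stoppers sit upright well past the stub line, at (177,217), (247,190) and (318,160). The vial cap at (457,315) matches its starting position with the crop shifted by 60, and the jar and timer are undisturbed.

```bash
python3 -c "
from bench import ctrl
print(ctrl.close_job())"
```

```text
the job is handed in; nothing more can be done
None
```

All three black stoppers were pushed along the tray floor into the bay, one at a time (left, right, then middle), with the fingertips held slightly open as a cradle. None was picked up. I handed the job in at about 15 s on the robot clock, with the arm raised clear.

- **Stoppers:** the last side view puts their centres at about tray (-59, 88), (-8, 88) and (45, 91) mm. With their 21 mm radius, the nearest edges are at about y 67 mm, past the stub walls, which end at y 49 mm. These readings come from the darker sides of the stoppers, so they run a few mm low in y. Going by where the fingertips stopped, the centres should be at about y 95–97 mm. Either figure leaves them wholly inside.
- **Vial, jar and timer:** the vial stands upright at its starting pixel. The jar and the part of the timer in the last view look undisturbed, but I did not measure them.
- **Forces:** every contact reading I took was under 3 N.
- **Checks:** none failed. The only disagreement was that difference of several mm in y.

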